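Pass a flanged hub through the blasting box's dust lock

TASK

Send the flanged hub from the loading ledge through the dust lock into the blasting box: get it into the lock, shut the outer door, and only then open the inner door so that it slides on down into the box; then shut the inner door too. The two doors must never be open at the same time, both must end fully shut, and the plain collar stays where it lies on the ledge.

Things in the scene. Friction and masses are not known exactly. Their poses are not given: they have to be found in the camera images.
- lock: Dust lock fixed to the bench, standing across the robot's front. Origin on the bench under its middle; its x points away from the robot (yaw 0), y along it to the left, z up. In its frame (mm), right to left: loading ledge, y -225 to -85; chute mouth; outer door y -30; lock chamber; inner door y 90; blasting box to y 195. Guides the doors slide in reach x -158 in front, top z 172, look only.
- ledge_edge (a point): Middle of the left edge of the level steel loading ledge, lock (0, -85, 110) mm. The ledge is 110 high, x -110 to 110, no rim. Here a slippery white plastic chute (friction about 0.2) begins and slopes 18 degrees down to the left, straight to the end stop. A part pushed over this edge slides by itself to the inner door and, once that opens, to the end stop.
- mouth (a point): Middle of the chute floor where the covered part begins, lock (0, -45, 97) mm. From here to y 210 there are side walls 92 mm apart inside and a fixed clear roof, top at z 165. Between the ledge edge and here the chute is open above, with upright flared guides, top at z 125, narrowing from x +-72 at y -75 to +-47 at y -45.
- end_stop (a point): Middle of the foot of the rubber-faced end stop inside the blasting box, lock (0, 195, 19) mm. A part that has passed the inner door comes to rest against it, under the clear roof.
- hub: The part to pass: a bare steel hub standing on its flange, a flange disc 56 diameter and 18 thick with a boss 30 diameter on top, 40 high in all, about 0.3 kg. Origin at the centre of its underside, z up the boss. It starts on the ledge, on either the near or the far half.
- collar: A plain flat bare steel collar, 56 outer and 30 inner diameter, 18 high, no boss; origin at the centre of its underside. It starts on the other half of the ledge and must stay there.
- outer_door (a joint): Outer door, a steel plate 8 mm thick sliding along the lock's x: 0 m shut, 0.095 m fully open (drawn towards the robot, the lock's -x). Stays where it is left; about 3 N moves it. It may start partly open.
- inner_door (a joint): Inner door, built the same: 0 m shut, 0.095 m fully open towards the robot (the lock's -x). Starts shut; stays where it is left; about 3 N moves it.
- outer_door_tab (a point): Middle of the top of the outer door's upright tab, which moves with the door. The tab is 10 mm along the lock's x, 44 along its y, and stands 35 high above the door plate, z 172 to 207 mm; at lock x = 0 when shut, -95 when fully open. It can be pushed either way or pinched from above.
- inner_door_tab (a point): The same point on the inner door's tab, of the same size and heights; at lock x = 0 when shut, -95 when fully open.
Mind the look-alikes: they are no part of the job. Leave any yellow look-alike of the hub alone.

How it is judged (in metres and radians):
On the way, in this order (a step that is already met when the one before it is completed fails the run):
1. the hub is in the lock chamber with the inner door shut (y of hub in the frame of lock between 0 and 0.085 m and z of hub in the frame of lock below 0.11 m and value of joint inner_door below 0.008 m), for 0.2 s.
2. the outer door is shut behind it (value of joint outer_door below 0.006 m and value of joint inner_door below 0.008 m and y of hub in the frame of lock between 0 and 0.085 m), for 0.2 s.
3. with the outer door still shut, the inner door is open and the hub is in the blasting box (value of joint outer_door below 0.008 m and value of joint inner_door above 0.03 m and y of hub in the frame of lock above 0.13 m and z of hub in the frame of lock below 0.08 m), for 0.2 s.
At the end, for the whole second after the job is handed in: The hub lies at rest in the blasting box, left of the inner door (lock y between 130 and 200 mm, under the roof); both doors are within 6 mm of shut; the collar is within 20 mm of where it started (y of hub in the frame of lock between 0.13 and 0.2 m and z of hub in the frame of lock below 0.08 m and linear speed of hub below 0.02 m/s and value of joint each of outer_door, inner_door below 0.006 m and distance of collar from where it was at the start of the episode below 0.02 m); the robot touches nothing.
It fails at once if both doors open by more than 10 mm at the same time (value of joint each of outer_door, inner_door above 0.01 m).
It fails at once if the collar is shifted by more than 20 mm (distance of collar from where it was at the start of the episode above 0.02 m).
It also fails if it takes over 70 s, if anything falls off the work surface, if the arm or the gripper's body presses on something with over 40 N, if the wrist force passes 120 N, or if a joint passes its speed limit or range.

ROBOT

A 6-joint arm with a two-finger parallel gripper is mounted at the origin on the work surface. World frame = base frame: x ahead of the robot, y to its left, z up, the work surface at z = 0. Lengths are in mm, angles in degrees, forces in N, time in s.
With the tool pointing down it reaches from about 325 to 925 mm from the base axis. Payload 3.1 kg.
Tool frame: the origin (TCP) lies midway between the tips of the shut fingers; the grasp point (between the pads) lies 19 mm behind it; z points along the fingers, x is the direction in which the jaws open and shut, and the axes are right-handed (so a half turn about z gives the same grasp; the last joint's range is limited). The gripper opens to 85 mm and grips with 20 to 120 N. Pads are 22 mm wide; open, the fingers measure 114 mm over their backs; the gripper's body (76 mm by 85 mm) begins 54 mm behind the grasp point. The pads swing forward as they close: fully open they stand 13 mm farther back than shut.
Start: joints at [70.634, 12.427, 92.441, -0, 75.132, -6.429], TCP at [139.909, 609.151, 231.3] pointing down, gripper open.
Joint ranges: [-157.48, 157.48], [-44.54, 120.13], [17.64, 146.25], [-64.5, 244.5], [7.68, 150.69], [-147.95, 147.95]. Speed limits (degrees/s): [159.86, 159.86, 180, 180, 180, 180].

INTERFACE

Orientations are given as a 3x3 rotation matrix whose columns are the frame's x, y, z axes.
In Python, from station import telemetry, cams, env gives the robot as it stands. The module is installed in compiled form; this text tells all that it offers.
- The arm moves only by the tool carry_out, never from a script. Its argument "steps" is a list of rows, each an object of numbers: "dx", "dy", "dz": the shift along the world's x, y, z in mm; "twist": the turn about the world's z in degrees; "jaw": the closure in counts, from 0 (fully open) to 255 (shut). A call has 1 to 12 rows; each row is the pose to reach, as a shift and turn from the pose measured when the call began; what a row does not reach only later rows make up. A row lasts 1/12 s, in which the tool goes at most 41.7 mm and 7.16 degrees, less where a joint would pass 70% of its speed; a pose out of reach is approached as far as the arm can. A call with a gripper value outside its range is refused whole. The fingers move at their own pace and stop on an object; the grip force is fixed at half the most. Time passes only in rows, so rows that repeat a pose let the fingers close. It gives the time, the measured TCP pose, the force and the opening at its end, in the units of the state.
- telemetry.observe(): the state, without advancing time (a new reading comes with each control period).
- cams.capture(name): name is "side" or "top" or "wrist"; returns the picture (420x560x3 uint8, red, green, blue); there is no depth.
- cams.camera_params(name): a dict with "camera_matrix" (3x3 intrinsics, pixels), "k1" (the pictures are not rectified: a ray, as slopes to the right and down, at radius r is drawn at 1 + k1 r^2 times it, then the intrinsics apply), "view" (4x4, takes a point from world to camera coordinates); the wrist camera has in their place "tool_from_camera" (4x4, takes a point from camera to tool coordinates, whose origin is the TCP and whose axes are the tool frame's). Camera axes: x right, y down, z forward; pixel columns grow to the right and rows downward; lengths in mm; the calibration is good to about 2 mm. A picture is of the moment at which its call begins: read the wrist's pose just before it. camera_params takes no time and is no camera call.
- env.close_job(): hands the job in, once; it reports no verdict.
The state is a dict: "t": time; "qpos": joint angles; "joint_velocities": joint speeds; "effort": joint torques, N m; "tool_pos": TCP position; "eef_rot": TCP orientation; "ft_force": force on the tool from outside, world axes, zero at the start; "moment": the same for the moment, N m; "grip_width": finger opening in mm.
Only numpy, scipy, OpenCV 4.12 (cv2) and the standard library are available. Lean on these libraries where they do the work, as an engineer would, in place of code of your own. Each camera call takes 0.05 s, during which the arm holds its last target. There are 200 camera calls.

## Working session

There is one attempt and no reset: what is moved stays moved. The work goes in short steps, Python scripts to look and compute and a tool call to move; the robot and the scene stay as the last step left them, time stands still between calls to the robot, and variables do not carry over. Pictures are saved under pics/ and viewed, about 8 in all and at most 12, crops included, and the job is handed in when it is done.

Besides the shell and the picture viewer there is one more tool, called after "Call:" as name(argument=value, ...) on one line, values as JSON. carry_out: Moves the arm, as the interface text tells. Its arguments: {"type":"object","properties":{"steps":{"type":"array"}},"required":["steps"]}

```bash
mkdir -p pics
cat > h.py <<'E'
from station import telemetry, cams, env
import numpy as np, cv2
def save(n,f,crop=None,s=1):
    im=cams.capture(n)[:,:,::-1]
    cv2.imwrite('pics/full_'+f,im)
    if crop: im=im[crop[1]:crop[3],crop[0]:crop[2]]
    cv2.imwrite('pics/'+f,cv2.resize(im,None,fx=s,fy=s,interpolation=cv2.INTER_CUBIC))
def ray(n,uv):
    p=cams.camera_params(n);K=np.array(p['camera_matrix'],float);k=float(p['k1'])
    d=(np.linalg.inv(K)@[uv[0],uv[1],1])[:2];x=d.copy()
    for _ in range(30): x=d/(1+k*(x@x))
    V=np.array(p['view'],float) if 'view' in p else None
    if V is None:
        st=telemetry.observe();T=np.eye(4);T[:3,:3]=st['eef_rot'];T[:3,3]=st['tool_pos'];M=T@np.array(p['tool_from_camera'])
    else: M=np.linalg.inv(V)
    return M[:3,3],M[:3,:3]@np.r_[x,1]
def atz(n,uv,z):
    o,d=ray(n,uv);return o+d*(z-o[2])/d[2]
def proj(n,P):
    p=cams.camera_params(n);K=np.array(p['camera_matrix'],float);k=float(p['k1'])
    c=np.array(p['view'])@np.r_[P,1];x=c[:2]/c[2];x=x*(1+k*(x@x));return (K@np.r_[x,1])[:2]
E
python3 -c "
from h import *
save('top','top.png',s=1.4);save('side','side.png',s=1.4)
s=telemetry.observe();print({k:np.round(v,2) for k,v in s.items()});print(cams.camera_params('top'),cams.camera_params('side'))"
```

```text
{'t': np.float64(0.1), 'qpos': array([70.63, 12.47, 92.52,  0.  , 75.13, -6.43]), 'joint_velocities': array([ 0.01, -0.13, -0.21,  0.06,  0.11,  0.04]), 'effort': array([ -0.  , -39.81, -30.5 ,  -0.  ,   0.  ,  -0.  ]), 'tool_pos': array([139.68, 608.44, 230.07]), 'eef_rot': array([[ 0.22,  0.97, -0.  ],
       [ 0.97, -0.22, -0.  ],
       [-0.  , -0.  , -1.  ]]), 'ft_force': array([ 0.36, -0.4 ,  1.35]), 'moment': array([ 0.02, -0.05, -0.03]), 'grip_width': np.float64(84.97)}
{'camera_matrix': array([[509.17685457,   0.        , 274.05066698],
       [  0.        , 509.17685457, 214.2449275 ],
       [  0.        ,   0.        ,   1.        ]]), 'k1': -0.024567731501805468, 'view': array([[-1.64684390e-02, -9.99844076e-01, -6.37287055e-03,
        -1.68141569e+01],
       [-9.95054945e-01,  1.70132913e-02, -9.78580872e-02,
         5.41570208e+02],
       [ 9.79512523e-02,  4.72978641e-03, -9.95179974e-01,
         1.19160332e+03],
       [ 0.00000000e+00,  0.00000000e+00,  0.00000000e+00,
         1.00000000e+00]])} {'camera_matrix': array([[403.96439411,   0.        , 282.3515425 ],
       [  0.        , 403.96439411, 211.14368212],
       [  0.        ,   0.        ,   1.        ]]), 'k1': -0.11745874647912259, 'view': array([[ 9.94106849e-01, -1.08134802e-01, -7.64436461e-03,
        -5.07149711e+02],
       [-7.87853961e-02, -6.72253071e-01, -7.36117294e-01,
         1.35857547e+02],
       [ 7.44609505e-02,  7.32381508e-01, -6.76810825e-01,
         9.18123746e+02],
       [ 0.00000000e+00,  0.00000000e+00,  0.00000000e+00,
         1.00000000e+00]])}
```

View pics/top.png

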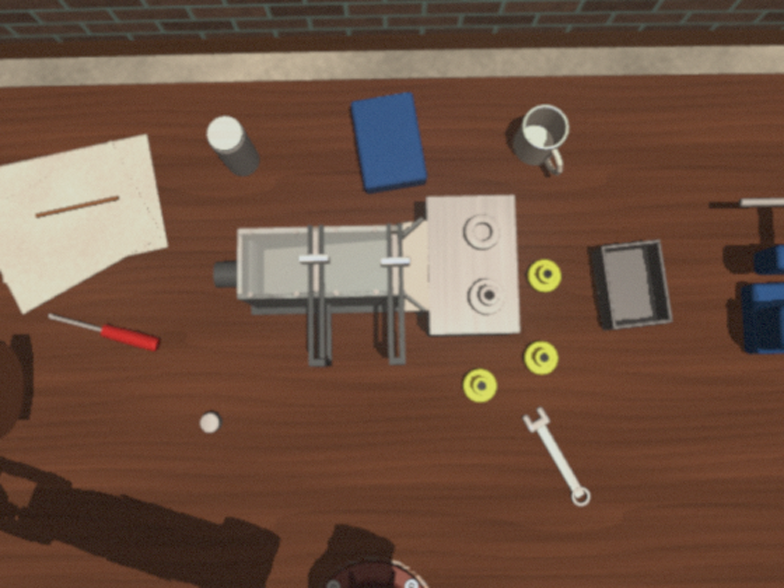

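View pics/side.png

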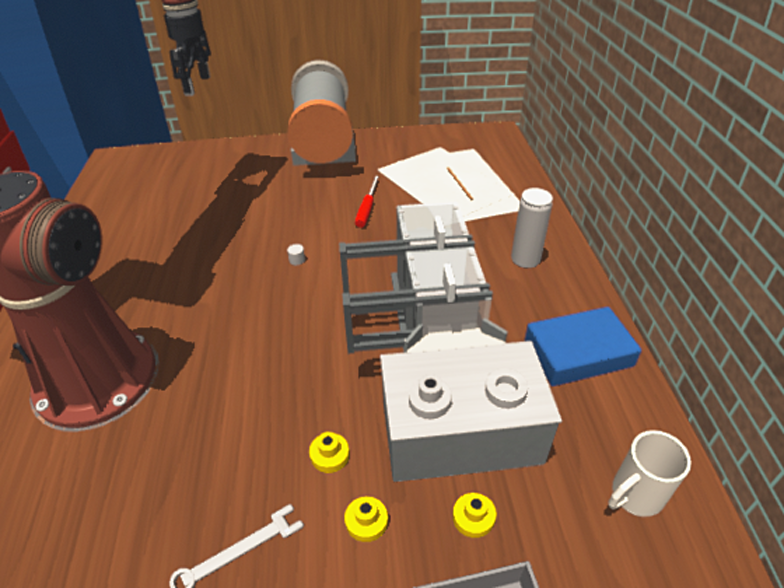

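Both views agree. In the top view, the grey hub is at (487,296) on the near half and the grey collar at (482,232) on the far half. Look-alikes: yellow hubs at (544,275), (541,357) and (480,385) on the bench. My pick is the steel hub with a boss on the ledge. Door tabs: outer (395,261), inner (314,258).

```bash
python3 -c "
from h import *
s=1.4
for n,u,z in [('LnearL',(429,333),110),('LfarL',(428,196),110),('LfarR',(515,196),110),('LnearR',(519,333),110),('hubtop',(488.5,295),150),('collar',(483,231.5),128),('outtab',(395.5,261.5),207),('intab',(314,258.5),207)]:
  print(n,np.round(atz('top',(u[0]/s,u[1]/s),z),1))
for n,u,z in [('hubtop',(431,383),150),('hubflange',(430,398),128),('collar',(507,384),128),('LcornerNL',(381,354),110),('NR',(390,436),110),('FR',(559,418),110),('FL',(533,342),110)]:
  print('side',n,np.round(atz('side',(u[0]/s,u[1]/s),z),1))
im=cv2.imread('pics/full_top.png')[120:260,140:400];cv2.imwrite('pics/c.png',cv2.resize(im,None,fx=3,fy=3,interpolation=2))
"
```

```text
LnearL [479.2 -97.2 110. ]
LfarL [ 700.4 -100.6  110. ]
LfarR [ 698.  -241.1  110. ]
LnearR [ 476.7 -239.7  110. ]
hubtop [ 533.9 -187.5  150. ]
collar [ 637.2 -185.1  128. ]
outtab [579.6 -45.  207. ]
intab [586.2  74.2 207. ]
side hubtop [ 536.3 -190.4  150. ]
side hubflange [ 534.7 -197.3  128. ]
side collar [ 639.4 -186.9  128. ]
side LcornerNL [479.7 -98.7 110. ]
side NR [ 478.5 -237.   110. ]
side FR [ 699.  -236.6  110. ]
side FL [ 702.7 -101.8  110. ]
```

View pics/c.png

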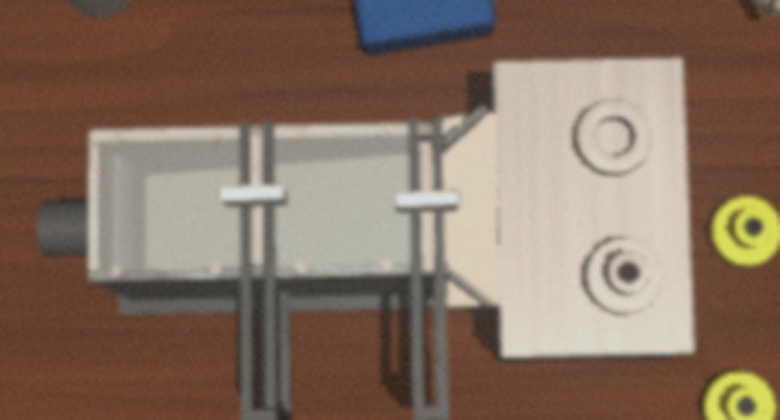

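The crop confirms it: the near part has the boss and dark bore, so it is the hub, and the far ring is the collar. The lock origin is about (588,-15), and the outer tab stands roughly 5 mm open. I'll go to the outer tab with the jaws along x.

Call:
carry_out(steps=[{"dx": 22,"dy": -33,"dz": 20,"twist": -7,"jaw": 0},{"dx": 44,"dy": -66,"dz": 40,"twist": -14,"jaw": 0},{"dx": 66,"dy": -99,"dz": 50,"twist": -21,"jaw": 0},{"dx": 88,"dy": -132,"dz": 50,"twist": -28,"jaw": 0},{"dx": 110,"dy": -165,"dz": 50,"twist": -35,"jaw": 0},{"dx": 132,"dy": -198,"dz": 50,"twist": -42,"jaw": 0},{"dx": 154,"dy": -231,"dz": 50,"twist": -49,"jaw": 0},{"dx": 176,"dy": -264,"dz": 50,"twist": -56,"jaw": 0},{"dx": 198,"dy": -297,"dz": 50,"twist": -63,"jaw": 0},{"dx": 220,"dy": -330,"dz": 50,"twist": -70,"jaw": 0},{"dx": 242,"dy": -363,"dz": 50,"twist": -77,"jaw": 0},{"dx": 264,"dy": -396,"dz": 50,"twist": -78,"jaw": 0}])

```text
t: 1.1
tool_pos: [404.0, 210.6, 279.8]
eef_rot: [[1.0, -0.021, -0.002], [-0.021, -1.0, 0.0], [-0.002, -0.0, -1.0]]
ft_force: [0.5, 0.9, 0.6]
grip_width: 85.4
```

Call:
carry_out(steps=[{"dx": 22,"dy": -32,"jaw": 0},{"dx": 44,"dy": -64,"jaw": 0},{"dx": 66,"dy": -96,"jaw": 0},{"dx": 88,"dy": -128,"jaw": 0},{"dx": 110,"dy": -160,"jaw": 0},{"dx": 132,"dy": -192,"jaw": 0},{"dx": 154,"dy": -224,"jaw": 0},{"dx": 177,"dy": -256,"jaw": 0},{"dx": 177,"dy": -256,"dz": -20,"jaw": 0},{"dx": 177,"dy": -256,"dz": -20,"jaw": 0}])

```text
schema error: expected keys dx, dy, dz, twist, jaw
```

```bash
python3 -c "
from h import *
print(telemetry.observe()['tool_pos']);save('wrist','w1.png')
s=telemetry.observe();T=np.eye(4);T[:3,:3]=s['eef_rot'];T[:3,3]=s['tool_pos']
p=cams.camera_params('wrist');print(p);print((T@p['tool_from_camera']).round(2))"
```

```text
[403.96100802 210.55162822 279.75729815]
{'camera_matrix': array([[316.77768947,   0.        , 279.36340789],
       [  0.        , 316.77768947, 212.37197585],
       [  0.        ,   0.        ,   1.        ]]), 'k1': -0.02735503789903015, 'tool_from_camera': array([[ 9.99999997e-01,  4.77133426e-05, -5.91187325e-05,
        -1.38774795e-02],
       [-3.07048900e-05,  9.65621133e-01,  2.59953509e-01,
        -6.59615039e+01],
       [ 6.94895483e-05, -2.59953507e-01,  9.65621131e-01,
        -1.41503651e+02],
       [ 0.00000000e+00,  0.00000000e+00,  0.00000000e+00,
         1.00000000e+00]])}
[[ 1.0000e+00 -2.0000e-02 -0.0000e+00  4.0942e+02]
 [-2.0000e-02 -9.6000e-01 -2.7000e-01  2.7150e+02]
 [ 0.0000e+00  2.7000e-01 -9.6000e-01  4.2092e+02]
 [ 0.0000e+00  0.0000e+00  0.0000e+00  1.0000e+00]]
```

View pics/w1.png

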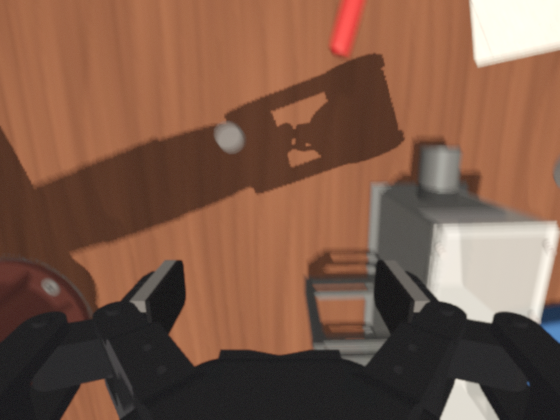

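The call was refused because every row needs all the keys, so this picture (number 4) only shows the box end from the old place. I'll repeat the move with full rows.

Call:
carry_out(steps=[{"dx": 22,"dy": -32,"dz": 0,"twist": 0,"jaw": 0},{"dx": 44,"dy": -64,"dz": 0,"twist": 0,"jaw": 0},{"dx": 66,"dy": -96,"dz": 0,"twist": 0,"jaw": 0},{"dx": 88,"dy": -128,"dz": 0,"twist": 0,"jaw": 0},{"dx": 110,"dy": -160,"dz": 0,"twist": 0,"jaw": 0},{"dx": 132,"dy": -192,"dz": 0,"twist": 0,"jaw": 0},{"dx": 154,"dy": -224,"dz": 0,"twist": 0,"jaw": 0},{"dx": 177,"dy": -256,"dz": 0,"twist": 0,"jaw": 0},{"dx": 177,"dy": -256,"dz": -30,"twist": 0,"jaw": 0},{"dx": 177,"dy": -256,"dz": -30,"twist": 0,"jaw": 0}])

```text
t: 1.98
tool_pos: [582.8, -52.6, 244.2]
eef_rot: [[1.0, -0.027, -0.008], [-0.027, -1.0, -0.004], [-0.008, 0.004, -1.0]]
ft_force: [-2.6, 0.0, -1.9]
grip_width: 85.5
```

```bash
python3 -c "
from h import *
print(telemetry.observe()['tool_pos']);save('wrist','w2.png')"
```

```text
[582.81827953 -52.564479   244.16355541]
```

View pics/w2.png

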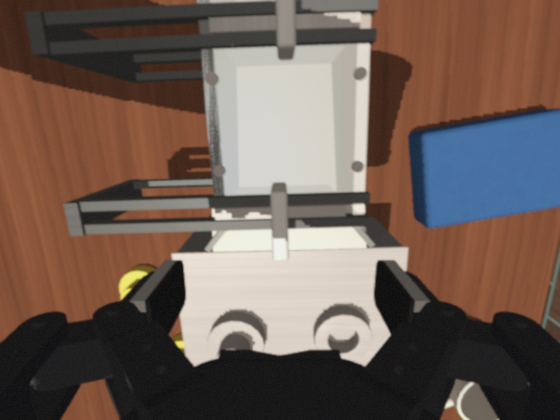

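The outer tab lies at column 279–280, centred between the fingers (their middle is at 280). Rows run from 183 to 258. I'll compute offsets, then pinch.

```bash
python3 -c "
from h import *
for n,uv,z in [('outL',(274,237),207),('outR',(287,237),207),('outtop',(279,185),207),('outbot',(280,240),207),('inbot',(286,50),207),('hub',(236,341),150),('collar',(343,336),128),('edgeN',(176,258),110),('edgeF',(406,248),110),('roofN',(220,172),165),('roofF',(358,167),165)]: print(n,atz('wrist',uv,z).round(1))
"
```

```text
outL [579.  -49.3 207. ]
outR [586.8 -49.4 207. ]
outtop [582.8 -17.7 207. ]
outbot [582.5 -51.3 207. ]
inbot [588.3  53.3 207. ]
hub [ 540.7 -165.7  150. ]
collar [ 638.9 -179.   128. ]
edgeN [ 482.  -103.1  110. ]
edgeF [698.8 -97.9 110. ]
roofN [541.  -15.1 165. ]
roofF [637.7 -13.9 165. ]
```

Call:
carry_out(steps=[{"dx": 0,"dy": 7,"dz": -20,"twist": 1,"jaw": 0},{"dx": 0,"dy": 7,"dz": -40,"twist": 1,"jaw": 0},{"dx": 0,"dy": 7,"dz": -54,"twist": 1,"jaw": 60},{"dx": 0,"dy": 7,"dz": -54,"twist": 1,"jaw": 255},{"dx": 0,"dy": 7,"dz": -54,"twist": 1,"jaw": 255},{"dx": 0,"dy": 7,"dz": -54,"twist": 1,"jaw": 255},{"dx": 0,"dy": 7,"dz": -54,"twist": 1,"jaw": 255},{"dx": 0,"dy": 7,"dz": -54,"twist": 1,"jaw": 255},{"dx": 0,"dy": 7,"dz": -54,"twist": 1,"jaw": 255},{"dx": 0,"dy": 7,"dz": -54,"twist": 1,"jaw": 255}])

```text
t: 2.87
tool_pos: [583.4, -44.3, 193.6]
eef_rot: [[1.0, -0.007, -0.005], [-0.007, -1.0, -0.004], [-0.005, 0.004, -1.0]]
ft_force: [-1.5, 1.3, 5.9]
grip_width: 8.0
```

Call:
carry_out(steps=[{"dx": -10,"dy": 0,"dz": 0,"twist": 0,"jaw": 255},{"dx": -25,"dy": 0,"dz": 0,"twist": 0,"jaw": 255},{"dx": -40,"dy": 0,"dz": 0,"twist": 0,"jaw": 255},{"dx": -55,"dy": 0,"dz": 0,"twist": 0,"jaw": 255},{"dx": -68,"dy": 0,"dz": 0,"twist": 0,"jaw": 255},{"dx": -78,"dy": 0,"dz": 0,"twist": 0,"jaw": 255},{"dx": -84,"dy": 0,"dz": 0,"twist": 0,"jaw": 255},{"dx": -84,"dy": 0,"dz": 0,"twist": 0,"jaw": 255},{"dx": -84,"dy": 0,"dz": 0,"twist": 0,"jaw": 255}])

```text
t: 3.62
tool_pos: [498.1, -44.6, 193.6]
eef_rot: [[1.0, -0.007, -0.008], [-0.007, -1.0, -0.005], [-0.008, 0.005, -1.0]]
ft_force: [-2.0, -0.8, 3.2]
grip_width: 8.6
```

Call:
carry_out(steps=[{"dx": -2,"dy": 0,"dz": 0,"twist": 0,"jaw": 255},{"dx": -4,"dy": 0,"dz": 0,"twist": 0,"jaw": 255},{"dx": -4,"dy": 0,"dz": 0,"twist": 0,"jaw": 255}])

```text
t: 3.87
tool_pos: [494.8, -44.6, 193.6]
eef_rot: [[1.0, -0.007, -0.006], [-0.007, -1.0, -0.005], [-0.006, 0.005, -1.0]]
ft_force: [2.6, -0.8, -1.5]
grip_width: 8.5
```

Call:
carry_out(steps=[{"dx": 0,"dy": 0,"dz": 0,"twist": 0,"jaw": 0},{"dx": 0,"dy": 0,"dz": 0,"twist": 0,"jaw": 0},{"dx": 0,"dy": 0,"dz": 0,"twist": 0,"jaw": 0},{"dx": 0,"dy": 0,"dz": 0,"twist": 0,"jaw": 0},{"dx": 0,"dy": 0,"dz": 35,"twist": 0,"jaw": 0},{"dx": 0,"dy": 0,"dz": 55,"twist": 0,"jaw": 0},{"dx": 10,"dy": -35,"dz": 55,"twist": 0,"jaw": 0},{"dx": 20,"dy": -70,"dz": 55,"twist": 0,"jaw": 0},{"dx": 30,"dy": -105,"dz": 55,"twist": 0,"jaw": 0},{"dx": 40,"dy": -144,"dz": 40,"twist": 0,"jaw": 0},{"dx": 40,"dy": -144,"dz": 10,"twist": 0,"jaw": 0},{"dx": 40,"dy": -144,"dz": 10,"twist": 0,"jaw": 0}])

```text
t: 4.87
tool_pos: [531.6, -189.2, 198.0]
eef_rot: [[1.0, -0.011, -0.015], [-0.011, -1.0, -0.001], [-0.015, 0.001, -1.0]]
ft_force: [-1.3, 2.0, -1.3]
grip_width: 85.6
```

```bash
python3 -c "
from h import *
print(telemetry.observe()['tool_pos']);save('wrist','w3.png')
save('top','t2.png')
a=cv2.imread('pics/w3.png');b=cv2.imread('pics/t2.png')[120:300,140:400]
b=cv2.resize(b,(560,388));cv2.imwrite('pics/c2.png',cv2.resize(np.vstack([a,b]),None,fx=.74,fy=.74))"
```

```text
[ 531.63251699 -189.23749935  197.97329164]
```

View pics/c2.png

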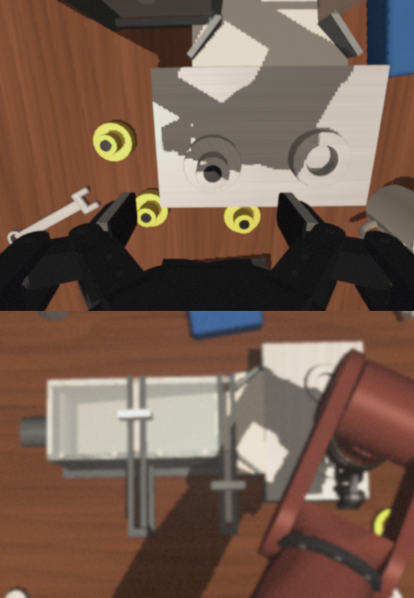

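The outer tab is now drawn well forward, (228,484) in the lower half. The hub boss sits at about (211,167) in the upper half, and the collar at (321,157).

```bash
python3 -c "
from h import *
for n,uv,z in [('hole',(212,172),150),('flange',(212,163),128),('collar',(319,158),128),('edgeL',(152,68),110),('edgeR',(389,66),110)]: print(n,atz('wrist',(uv[0]/.74,uv[1]/.74),z).round(1))
"
```

```text
hole [ 537.3 -187.6  150. ]
flange [ 537.6 -186.1  128. ]
collar [ 639.6 -181.6  128. ]
edgeL [481.6 -97.9 110. ]
edgeR [705.  -96.9 110. ]
```

Call:
carry_out(steps=[{"dx": 5,"dy": 1,"dz": -25,"twist": 0,"jaw": 0},{"dx": 5,"dy": 1,"dz": -50,"twist": 0,"jaw": 60},{"dx": 5,"dy": 1,"dz": -67,"twist": 0,"jaw": 100},{"dx": 5,"dy": 1,"dz": -67,"twist": 0,"jaw": 255},{"dx": 5,"dy": 1,"dz": -67,"twist": 0,"jaw": 255},{"dx": 5,"dy": 1,"dz": -67,"twist": 0,"jaw": 255},{"dx": 5,"dy": 1,"dz": -67,"twist": 0,"jaw": 255},{"dx": 5,"dy": 1,"dz": -67,"twist": 0,"jaw": 255}])

```text
t: 5.63
tool_pos: [539.8, -187.2, 137.2]
eef_rot: [[1.0, -0.008, -0.007], [-0.008, -1.0, -0.004], [-0.007, 0.004, -1.0]]
ft_force: [0.8, 1.3, 2.1]
grip_width: 27.4
```

Call:
carry_out(steps=[{"dx": 0,"dy": 0,"dz": 6,"twist": 0,"jaw": 255},{"dx": 0,"dy": 0,"dz": 12,"twist": 0,"jaw": 255},{"dx": 8,"dy": 20,"dz": 12,"twist": 0,"jaw": 255},{"dx": 18,"dy": 40,"dz": 12,"twist": 0,"jaw": 255},{"dx": 30,"dy": 60,"dz": 12,"twist": 0,"jaw": 255},{"dx": 42,"dy": 75,"dz": 12,"twist": 0,"jaw": 255},{"dx": 50,"dy": 84,"dz": 12,"twist": 0,"jaw": 255},{"dx": 50,"dy": 84,"dz": 12,"twist": 0,"jaw": 255},{"dx": 50,"dy": 84,"dz": 12,"twist": 0,"jaw": 255}])

```text
t: 6.38
tool_pos: [589.9, -103.2, 149.3]
eef_rot: [[1.0, -0.007, -0.007], [-0.007, -1.0, -0.004], [-0.007, 0.004, -1.0]]
ft_force: [0.1, 0.1, -3.7]
grip_width: 27.3
```

```bash
python3 -c "
from h import *
print(telemetry.observe()['tool_pos']);save('side','s2.png',(240,120,440,370),2.4)"
```

```text
[ 589.89883588 -103.24339723  149.32969554]
```

View pics/s2.png

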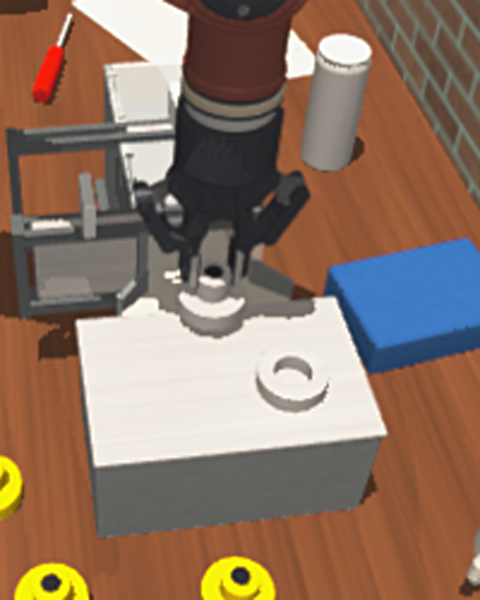

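The hub is held upright over the ledge edge, at (212,300), with the outer door tab (88,205) drawn forward. I'll put it past the edge and let go.

Call:
carry_out(steps=[{"dx": 0,"dy": 9,"dz": 0,"twist": 0,"jaw": 255},{"dx": 0,"dy": 18,"dz": 0,"twist": 0,"jaw": 255},{"dx": 0,"dy": 18,"dz": -9,"twist": 0,"jaw": 255},{"dx": 0,"dy": 18,"dz": -9,"twist": 0,"jaw": 255},{"dx": 0,"dy": 18,"dz": -9,"twist": 0,"jaw": 0},{"dx": 0,"dy": 18,"dz": -9,"twist": 0,"jaw": 0},{"dx": 0,"dy": 18,"dz": -9,"twist": 0,"jaw": 0},{"dx": 0,"dy": 18,"dz": -9,"twist": 0,"jaw": 0},{"dx": 0,"dy": 18,"dz": 20,"twist": 0,"jaw": 0},{"dx": 0,"dy": 18,"dz": 60,"twist": 0,"jaw": 0},{"dx": 0,"dy": -20,"dz": 90,"twist": 0,"jaw": 0},{"dx": -30,"dy": -20,"dz": 100,"twist": 0,"jaw": 0}])

```text
t: 7.43
tool_pos: [565.3, -127.9, 255.1]
eef_rot: [[1.0, -0.008, 0.004], [-0.008, -1.0, -0.011], [0.004, 0.011, -1.0]]
ft_force: [-0.5, 0.0, 1.6]
grip_width: 85.6
```

```bash
python3 -c "
from h import *
print(telemetry.observe()['tool_pos']);save('wrist','w4.png')"
```

```text
[ 565.32916987 -127.93891144  255.12927423]
```

View pics/w4.png

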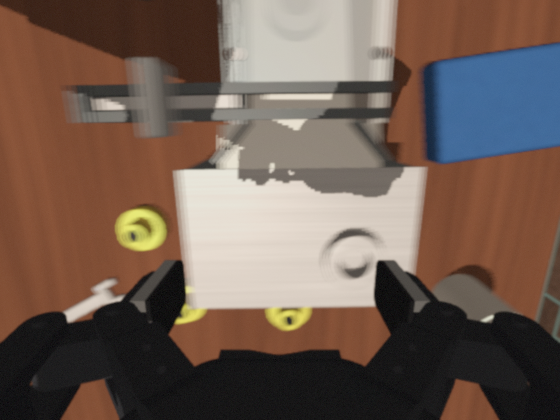

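The hub is in the chamber under the roof, around (295,10), and the collar has not moved. Now I'll take the outer tab, seen at (152,95), again.

Call:
carry_out(steps=[{"dx": -25,"dy": 30,"dz": 0,"twist": 0,"jaw": 0},{"dx": -50,"dy": 60,"dz": 0,"twist": 0,"jaw": 0},{"dx": -70,"dy": 83,"dz": 0,"twist": 0,"jaw": 0},{"dx": -70,"dy": 83,"dz": 0,"twist": 0,"jaw": 0},{"dx": -70,"dy": 83,"dz": -30,"twist": 0,"jaw": 0},{"dx": -70,"dy": 83,"dz": -62,"twist": 0,"jaw": 0},{"dx": -70,"dy": 83,"dz": -62,"twist": 0,"jaw": 255},{"dx": -70,"dy": 83,"dz": -62,"twist": 0,"jaw": 255},{"dx": -70,"dy": 83,"dz": -62,"twist": 0,"jaw": 255},{"dx": -70,"dy": 83,"dz": -62,"twist": 0,"jaw": 255},{"dx": -70,"dy": 83,"dz": -62,"twist": 0,"jaw": 255},{"dx": -70,"dy": 83,"dz": -62,"twist": 0,"jaw": 255}])

```text
t: 8.48
tool_pos: [493.3, -44.8, 196.8]
eef_rot: [[1.0, -0.01, 0.01], [-0.009, -1.0, -0.011], [0.01, 0.011, -1.0]]
ft_force: [17.5, 1.0, -8.5]
grip_width: 12.4
```

Call:
carry_out(steps=[{"dx": 5,"dy": 0,"dz": -2,"twist": 0,"jaw": 255},{"dx": 15,"dy": 0,"dz": -2,"twist": 0,"jaw": 255},{"dx": 28,"dy": 0,"dz": -2,"twist": 0,"jaw": 255},{"dx": 42,"dy": 0,"dz": -2,"twist": 0,"jaw": 255},{"dx": 56,"dy": 0,"dz": -2,"twist": 0,"jaw": 255},{"dx": 70,"dy": 0,"dz": -2,"twist": 0,"jaw": 255},{"dx": 80,"dy": 0,"dz": -2,"twist": 0,"jaw": 255},{"dx": 86,"dy": 0,"dz": -2,"twist": 0,"jaw": 255},{"dx": 86,"dy": 0,"dz": -2,"twist": 0,"jaw": 255},{"dx": 86,"dy": 0,"dz": -2,"twist": 0,"jaw": 255}])

```text
t: 9.32
tool_pos: [581.8, -44.5, 197.0]
eef_rot: [[1.0, -0.009, 0.015], [-0.009, -1.0, -0.011], [0.015, 0.01, -1.0]]
ft_force: [3.1, 2.3, 4.4]
grip_width: 7.8
```

Call:
carry_out(steps=[{"dx": 2,"dy": 0,"dz": 0,"twist": 0,"jaw": 255},{"dx": 4,"dy": 0,"dz": 0,"twist": 0,"jaw": 255},{"dx": 4,"dy": 0,"dz": 0,"twist": 0,"jaw": 255}])

```text
t: 9.57
tool_pos: [585.4, -44.4, 197.1]
eef_rot: [[1.0, -0.009, 0.013], [-0.009, -1.0, -0.01], [0.013, 0.01, -1.0]]
ft_force: [-2.0, 2.1, 4.6]
grip_width: 7.9
```

Call:
carry_out(steps=[{"dx": 1,"dy": 0,"dz": 0,"twist": 0,"jaw": 255},{"dx": 3,"dy": 0,"dz": 0,"twist": 0,"jaw": 255},{"dx": 3,"dy": 0,"dz": 0,"twist": 0,"jaw": 255}])

```text
t: 9.82
tool_pos: [588.5, -44.4, 197.1]
eef_rot: [[1.0, -0.009, 0.013], [-0.009, -1.0, -0.01], [0.013, 0.01, -1.0]]
ft_force: [-2.2, 0.5, 4.2]
grip_width: 7.8
```

Call:
carry_out(steps=[{"dx": 1,"dy": 0,"dz": 0,"twist": 0,"jaw": 255},{"dx": 3,"dy": 0,"dz": 0,"twist": 0,"jaw": 255},{"dx": 3,"dy": 0,"dz": 0,"twist": 0,"jaw": 255}])

```text
t: 10.07
tool_pos: [590.0, -44.4, 197.0]
eef_rot: [[1.0, -0.009, 0.009], [-0.009, -1.0, -0.01], [0.009, 0.01, -1.0]]
ft_force: [-7.3, 1.6, 6.8]
grip_width: 7.7
```

Call:
carry_out(steps=[{"dx": 2,"dy": 0,"dz": 0,"twist": 0,"jaw": 255},{"dx": 3,"dy": 0,"dz": 0,"twist": 0,"jaw": 255},{"dx": 3,"dy": 0,"dz": 0,"twist": 0,"jaw": 255}])

```text
t: 10.32
tool_pos: [590.0, -44.4, 197.0]
eef_rot: [[1.0, -0.008, 0.0], [-0.008, -1.0, -0.01], [0.0, 0.01, -1.0]]
ft_force: [-10.2, 1.3, 9.7]
grip_width: 7.7
```

The outer door is against its stop at x 590. Next, the inner tab.

Call:
carry_out(steps=[{"dx": 0,"dy": 0,"dz": 0,"twist": 0,"jaw": 0},{"dx": 0,"dy": 0,"dz": 0,"twist": 0,"jaw": 0},{"dx": 0,"dy": 0,"dz": 0,"twist": 0,"jaw": 0},{"dx": 0,"dy": 0,"dz": 0,"twist": 0,"jaw": 0},{"dx": 0,"dy": 0,"dz": 30,"twist": 0,"jaw": 0},{"dx": 0,"dy": 0,"dz": 55,"twist": 0,"jaw": 0},{"dx": 0,"dy": 35,"dz": 55,"twist": 0,"jaw": 0},{"dx": 0,"dy": 65,"dz": 55,"twist": 0,"jaw": 0},{"dx": 0,"dy": 65,"dz": 55,"twist": 0,"jaw": 0}])

```text
t: 11.07
tool_pos: [590.6, 24.8, 252.9]
eef_rot: [[1.0, -0.005, 0.003], [-0.005, -1.0, -0.007], [0.003, 0.007, -1.0]]
ft_force: [0.1, -0.7, 0.2]
grip_width: 85.1
```

```bash
python3 -c "
from h import *
print(telemetry.observe()['tool_pos']);save('wrist','w5.png');save('side','s3.png')
a=cv2.imread('pics/w5.png');b=cv2.imread('pics/s3.png')[120:270,220:420]
cv2.imwrite('pics/c3.png',cv2.resize(np.vstack([a,cv2.resize(b,(560,420))]),None,fx=.71,fy=.71))"
```

```text
[590.6422961   24.79701757 252.86156714]
```

View pics/c3.png

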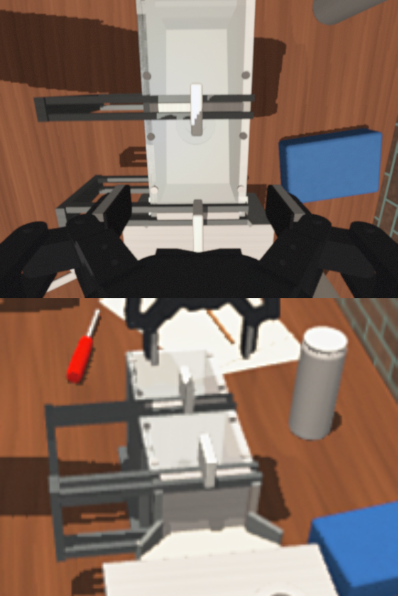

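The wrist half shows the hub against the inner door at (195,122). Both tabs line up at the shut place: outer (198,215), inner (196,105). Now pinch the inner tab and open it.

Call:
carry_out(steps=[{"dx": -1,"dy": 30,"dz": 0,"twist": 0,"jaw": 0},{"dx": -1,"dy": 51,"dz": 0,"twist": 0,"jaw": 0},{"dx": -1,"dy": 51,"dz": 0,"twist": 0,"jaw": 0},{"dx": -1,"dy": 51,"dz": -30,"twist": 0,"jaw": 0},{"dx": -1,"dy": 51,"dz": -58,"twist": 0,"jaw": 0},{"dx": -1,"dy": 51,"dz": -58,"twist": 0,"jaw": 255},{"dx": -1,"dy": 51,"dz": -58,"twist": 0,"jaw": 255},{"dx": -1,"dy": 51,"dz": -58,"twist": 0,"jaw": 255},{"dx": -1,"dy": 51,"dz": -58,"twist": 0,"jaw": 255},{"dx": -1,"dy": 51,"dz": -58,"twist": 0,"jaw": 255},{"dx": -1,"dy": 51,"dz": -58,"twist": 0,"jaw": 255},{"dx": -1,"dy": 51,"dz": -58,"twist": 0,"jaw": 255}])

```text
t: 12.17
tool_pos: [589.5, 72.1, 195.9]
eef_rot: [[1.0, -0.006, 0.001], [-0.006, -1.0, -0.011], [0.002, 0.011, -1.0]]
ft_force: [-2.7, -0.8, 6.3]
grip_width: 8.0
```

Call:
carry_out(steps=[{"dx": -10,"dy": 0,"dz": 0,"twist": 0,"jaw": 255},{"dx": -25,"dy": 0,"dz": 0,"twist": 0,"jaw": 255},{"dx": -40,"dy": 0,"dz": 0,"twist": 0,"jaw": 255},{"dx": -55,"dy": 0,"dz": 0,"twist": 0,"jaw": 255},{"dx": -70,"dy": 0,"dz": 0,"twist": 0,"jaw": 255},{"dx": -82,"dy": 0,"dz": 0,"twist": 0,"jaw": 255},{"dx": -90,"dy": 0,"dz": 0,"twist": 0,"jaw": 255},{"dx": -90,"dy": 0,"dz": 0,"twist": 0,"jaw": 255},{"dx": -90,"dy": 0,"dz": 0,"twist": 0,"jaw": 255},{"dx": -90,"dy": 0,"dz": 0,"twist": 0,"jaw": 255},{"dx": -90,"dy": 0,"dz": 0,"twist": 0,"jaw": 255},{"dx": -90,"dy": 0,"dz": 0,"twist": 0,"jaw": 255}])

```text
t: 13.17
tool_pos: [499.5, 71.8, 195.9]
eef_rot: [[1.0, -0.006, 0.0], [-0.006, -1.0, -0.012], [0.001, 0.012, -1.0]]
ft_force: [-2.0, -3.3, 2.0]
grip_width: 7.9
```

```bash
python3 -c "
from h import *
print(telemetry.observe()['tool_pos']);save('top','t3.png',(140,120,400,300),2)
save('wrist','w6.png');a=cv2.imread('pics/w6.png');b=cv2.imread('pics/t3.png')
cv2.imwrite('pics/c4.png',cv2.resize(np.vstack([a,cv2.resize(b,(560,388))]),None,fx=.74,fy=.74))"
```

```text
[499.47792039  71.79687322 195.88268804]
```

View pics/c4.png

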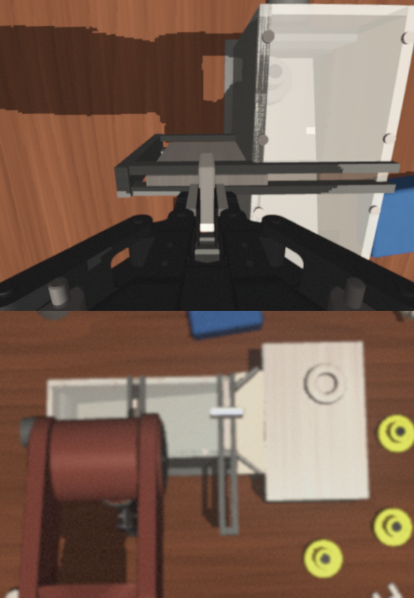

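The hub shows through the roof in the blasting box at about (272,85) in the wrist half. The outer tab (226,411) is still shut and the collar is in place. I'll shut the inner door.

```bash
python3 -c "
from h import *
print(atz('wrist',(272/.74,85/.74),55))"
```

```text
[575.41706165 146.09105493  55.        ]
```

Call:
carry_out(steps=[{"dx": 8,"dy": 0,"dz": 0,"twist": 0,"jaw": 255},{"dx": 20,"dy": 0,"dz": 0,"twist": 0,"jaw": 255},{"dx": 34,"dy": 0,"dz": 0,"twist": 0,"jaw": 255},{"dx": 48,"dy": 0,"dz": 0,"twist": 0,"jaw": 255},{"dx": 62,"dy": 0,"dz": 0,"twist": 0,"jaw": 255},{"dx": 74,"dy": 0,"dz": 0,"twist": 0,"jaw": 255},{"dx": 82,"dy": 0,"dz": 0,"twist": 0,"jaw": 255},{"dx": 86,"dy": 0,"dz": 0,"twist": 0,"jaw": 255},{"dx": 88,"dy": 0,"dz": 0,"twist": 0,"jaw": 255},{"dx": 90,"dy": 0,"dz": 0,"twist": 0,"jaw": 255},{"dx": 91,"dy": 0,"dz": 0,"twist": 0,"jaw": 255},{"dx": 91,"dy": 0,"dz": 0,"twist": 0,"jaw": 255}])

```text
t: 14.27
tool_pos: [589.4, 72.1, 195.9]
eef_rot: [[1.0, -0.005, -0.002], [-0.005, -1.0, -0.011], [-0.002, 0.011, -1.0]]
ft_force: [-4.3, -0.6, 2.7]
grip_width: 8.3
```

Call:
carry_out(steps=[{"dx": 2,"dy": 0,"dz": 0,"twist": 0,"jaw": 255},{"dx": 4,"dy": 0,"dz": 0,"twist": 0,"jaw": 255},{"dx": 4,"dy": 0,"dz": 0,"twist": 0,"jaw": 255}])

```text
t: 14.52
tool_pos: [589.6, 72.1, 195.9]
eef_rot: [[1.0, -0.005, -0.011], [-0.005, -1.0, -0.012], [-0.011, 0.012, -1.0]]
ft_force: [-12.3, -1.7, 8.4]
grip_width: 8.1
```

Against the stop. Release and retreat.

Call:
carry_out(steps=[{"dx": 1,"dy": 0,"dz": 0,"twist": 0,"jaw": 0},{"dx": 0,"dy": 0,"dz": 0,"twist": 0,"jaw": 0},{"dx": 0,"dy": 0,"dz": 0,"twist": 0,"jaw": 0},{"dx": 0,"dy": 0,"dz": 0,"twist": 0,"jaw": 0},{"dx": 0,"dy": 0,"dz": 0,"twist": 0,"jaw": 0},{"dx": 0,"dy": 0,"dz": 30,"twist": 0,"jaw": 0},{"dx": 0,"dy": 0,"dz": 65,"twist": 0,"jaw": 0},{"dx": -30,"dy": 20,"dz": 90,"twist": 0,"jaw": 0},{"dx": -60,"dy": 50,"dz": 100,"twist": 0,"jaw": 0},{"dx": -90,"dy": 80,"dz": 100,"twist": 0,"jaw": 0},{"dx": -120,"dy": 110,"dz": 100,"twist": 0,"jaw": 0},{"dx": -150,"dy": 140,"dz": 100,"twist": 0,"jaw": 0}])

```text
t: 15.52
tool_pos: [443.1, 208.9, 296.7]
eef_rot: [[1.0, -0.006, -0.009], [-0.007, -1.0, -0.011], [-0.009, 0.011, -1.0]]
ft_force: [0.4, 1.3, -0.6]
grip_width: 85.7
```

Call:
carry_out(steps=[{"dx": -10,"dy": 35,"dz": 0,"twist": 0,"jaw": 0},{"dx": -20,"dy": 70,"dz": 0,"twist": 0,"jaw": 0},{"dx": -30,"dy": 105,"dz": 0,"twist": 0,"jaw": 0},{"dx": -30,"dy": 105,"dz": 0,"twist": 0,"jaw": 0},{"dx": -30,"dy": 105,"dz": 0,"twist": 0,"jaw": 0}])

```text
t: 15.93
tool_pos: [412.5, 315.4, 296.8]
eef_rot: [[1.0, -0.003, -0.008], [-0.003, -1.0, -0.011], [-0.008, 0.011, -1.0]]
ft_force: [-0.8, -0.2, 0.1]
grip_width: 85.2
```

```bash
python3 -c "
from h import *
save('top','t4.png',(140,120,400,300),3)"
```

```text
(no output)
```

View pics/t4.png

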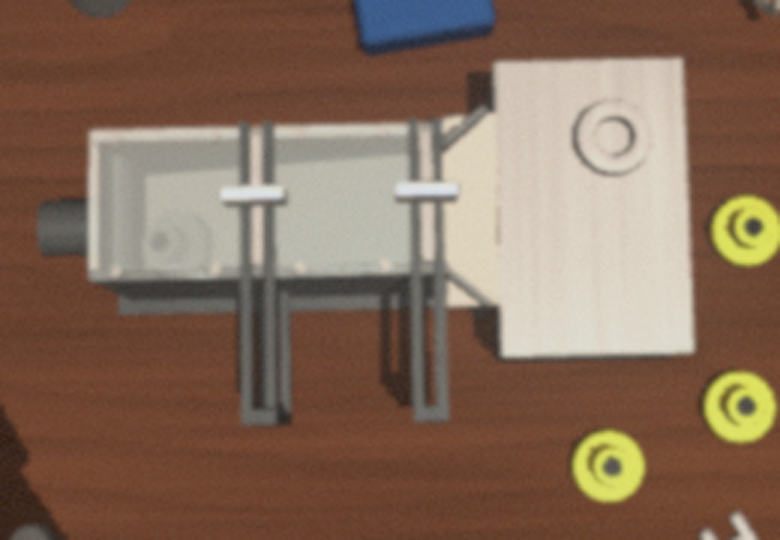

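```bash
python3 -c "
from h import *
print(atz('top',(180/3+140,240/3+120),45),telemetry.observe()['ft_force']);print(env.close_job())"
```

```text
[576.24554274 148.62236424  45.        ] [ 0.79693061 -0.34054741 -0.28859394]
the job is handed in; nothing more can be done
None
```

The hub went through the lock into the blasting box, both doors are shut, and I handed the job in at about 16 s of the 70 s allowed. The hand-in gives no verdict.

1. I drew the outer door open by its tab, which had started a few millimetres open.
2. I gripped the hub by its boss and released it just past the ledge edge, so it slid down against the inner door.
3. I pushed the outer door to its stop, and only then opened the inner door; the hub slid into the box.
4. I pushed the inner door to its stop, let go and moved the arm clear.

**Last checks:**
- **Hub:** it lies in the box at about lock y 162 mm, inside the 130 to 200 range. It sits slightly to the near side.
- **Doors:** in the last top view both tabs stand at the shut position. Each door met its stop, with about 10 N on the outer and 12 N on the inner.
- **Collar:** it looks unmoved in the last picture.
- **Contact:** the arm touches nothing, with force readings below 1 N.

One move call was refused for missing keys and resent. When I took hold of the outer tab the second time, the force briefly read 17.5 N. Nothing else failed or disagreed.

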